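# Pack the wrapped hilts and close the transport bar

### The arm

A 6-joint arm with a two-finger parallel gripper is mounted at the origin on the work surface. World frame = base frame: x ahead of the robot, y to its left, z up, the work surface at z = 0. Lengths are in m, angles in rad, forces in N, time in s.
With the tool pointing down it reaches from about 0.275 to 0.75 m from the base axis. Payload 10.2 kg.
Tool frame: the origin (TCP) lies midway between the tips of the shut fingers; the grasp point (between the pads) lies 19 mm behind it (bot.grasp_offset is the distance from the TCP to the grasp point, in m); z points along the fingers, y is the line along which they close (so a half turn about z gives the same grasp; the last joint's range is limited). The gripper opens to 85 mm and grips with 20 to 120 N. Pads are 22 mm wide; open, the fingers measure 114 mm over their backs; the gripper's body (76 mm by 85 mm) begins 54 mm behind the grasp point. The pads swing forward as they close: fully open they stand 13 mm farther back than shut.
Start: joints at [-1.539, 0.313, 1.498, -0, 1.331, -0.223], TCP at [0.132, -0.508, 0.231] pointing down, gripper open.
Joint ranges: [-2.94, 2.94], [-0.97, 2.17], [0.19, 2.56], [-1.23, 4.37], [0.02, 3.11], [-2.88, 2.88]. Speed limits (rad/s): [2.39, 2.39, 3.01, 3.14, 3.14, 3.14].

### API

Orientations are given as [roll, pitch, yaw] about the fixed x, y, z axes, in that order (R = Rz(yaw) Ry(pitch) Rx(roll)).
In Python, from station import bot gives the robot as it stands.
- The arm moves only by the tool servo_tool, never from a script. Its argument "plan" is a list of rows, each a list of 5 numbers: the shift along the tool's x, y, z in m, then the turn about the tool's z in units of 6 degrees (1.0 is 6 degrees), then the gripper's target within -1 to 1 (fully open at 1, half-way at 0, shut at -1). A call has 1 to 20 rows; each row is the pose to reach, as a shift and turn from the pose commanded when the call began, along the tool's axes at that moment; what a row does not reach only later rows make up. A row lasts 1/8 s, in which the tool goes at most 62.5 mm and 10.7 degrees, less where a joint would pass 70% of its speed; a pose out of reach is approached as far as the arm can. A call with a gripper value outside its range is refused whole. The fingers move at their own pace and stop on an object; the grip force is fixed at half the most. Time passes only in rows, so rows that repeat a pose let the fingers close. It gives the time, the measured TCP pose, the force, the opening and the grip force at its end, in the units of the state.
- bot.get_state(): the state, without advancing time (a new reading comes with each control period).
- bot.snapshot(name): name is "scene" or "top" or "wrist"; returns a dict with "img" (480x640x3 uint8, red, green, blue), "intrinsics" (3x3 intrinsics, pixels), "pose" (4x4, takes a point from camera to world coordinates). Camera axes: x right, y down, z forward; pixel columns grow to the right and rows downward; lengths in m; the calibration is good to about 2 mm. A picture is of the moment at which its call begins. There is no depth.
- bot.hand_in(): hands the job in; it is judged then, once.
The state is a dict: "t": time; "joints": joint angles; "joint_velocities": joint speeds; "joint_efforts": joint torques, N m; "position": TCP position; "tool_rot": TCP orientation; "contact_force": force on the tool from outside, world axes, zero at the start; "ft_torque": the same for the moment, N m; "gripper_width": opening from 0.0 (shut) to 1.0 (fully open); "finger_force": force on a finger pad.
Only numpy, scipy, OpenCV 4.12 (cv2) and the standard library are available. Lean on these libraries where they do the work, as an engineer would, in place of code of your own. Each camera call takes 0.05 s, during which the arm holds its last target. There are 200 camera calls.

### The job

Pack the hilts for transport: push the red fin to slide the tray's retaining bar fully open, lay the blue hilt and the green hilt flat in the two empty bays beside the black one (either way round, in either order), and then push the fin the other way so that the bar goes fully home to its closed end stop over all three hilts. Leave the black hilt in its bay and do not disturb the spool, the glue bottle and the jar.

Things in the scene. Friction and masses are not known exactly. Their poses are not given: they have to be found in the camera images.
- tray: fixed plywood tray, 250 (its x) by 224 mm (y); origin: centre of its underside, on the table; x points away from the robot, to the bar's open end. Base 8 mm thick, on it three open-topped bays along x, each 166 mm long (x -110 to +56 mm), 42 mm wide, centre lines at y = +66, 0, -66 mm. Bay walls rise to 17 mm above the table (dividers 24 mm wide); outer rails, 6 mm wide at y = +-106 mm, to 26 mm
- bay_left (a point): centre of the floor of the empty bay at tray y = +66 mm (tray x = -27 mm, 8 mm above the table)
- bay_middle (a point): centre of the floor of the middle bay, where the black hilt lies
- bay_right (a point): centre of the floor of the empty bay at tray y = -66 mm
- bar (a joint): aluminium retaining bar, bridges the three bays, slides along tray x: 0 = fully open (bar centre at tray x = +105 mm, clear of the bays), 0.09 m = fully closed at its end stop (x = +15 mm, over the hilts' ends). 24 mm along x, 224 mm along y, 42 to 52 mm above the table, legs at its ends down to the rails; slides at about 3 N and stays where it is left
- bar_grip (a point): middle of the top of the red fin on the bar; the fin is 14 mm thick along the tray's x, 60 mm wide along its y, stands from 52 to 88 mm above the table, and is to be pushed on its flat faces
- handle_blue: blue wrapped hilt with white diamonds, a rounded block 150 mm long (its x) by 34 mm wide (y) by 28 mm high (z), about 180 g, brass collar at its -x end and dark steel cap at +x; origin at the centre of its underside; lies loose on the table at the start
- handle_green: green wrapped hilt with white diamonds, a rounded block 150 mm long (its x) by 34 mm wide (y) by 28 mm high (z), about 180 g, brass collar at its -x end and dark steel cap at +x; origin at the centre of its underside; lies loose on the table at the start
- handle_black: black wrapped hilt with white diamonds, a rounded block 150 mm long (its x) by 34 mm wide (y) by 28 mm high (z), about 180 g, brass collar at its -x end and dark steel cap at +x; origin at the centre of its underside; already in the middle bay
- spool: black thread spool, standing, 68 mm across, 94 mm high; origin at the centre of its underside; bystander
- glue: white glue bottle with red cap, standing, 60 mm across, 125 mm high; origin at the centre of its underside; bystander
- jar: amber jar with blue lid, standing, 66 mm across, 75 mm high; origin at the centre of its underside; bystander
Mind the look-alikes: they are no part of the job. What is meant by the handle_blue is not pink, and is the smaller of those in its own colour.

How it is judged:
By the outcome, as a careful person would: the job done as asked, in the order asked, and still so for the second after the job is handed in, with the robot touching nothing.
It also fails if it takes over 67 s, if anything falls off the work surface, if the arm or the gripper's body presses on something with over 40 N, if the wrist force passes 120 N, or if a joint passes its speed limit or range.

## Working session

There is one attempt and no reset: what is moved stays moved. The work goes in short steps, Python scripts to look and compute and a tool call to move; the robot and the scene stay as the last step left them, time stands still between calls to the robot, and variables do not carry over. Pictures are saved under pics/ and viewed, at most 10 in all, crops included, and the job is handed in when it is done.

Besides the shell and the picture viewer there is one more tool, called in YAML: its name, and indented under it one key for each argument. servo_tool: Moves the arm, as the interface text tells. Its arguments: {"type":"object","properties":{"plan":{"type":"array","items":{"type":"array","items":{"type":"number"}}}},"required":["plan"]}

```bash
mkdir -p pics; ls; python3 - <<'E'
from station import bot
import cv2,json,numpy as np
for n in("top","scene"):
    s=bot.snapshot(n); cv2.imwrite(f"pics/{n}0.png",s["img"][:,:,::-1]); np.savez(f"pics/{n}0.npz",**s)
    print(n,s["intrinsics"].tolist(),s["pose"].round(4).tolist())
print(bot.get_state())
E
```

```text
pics
top [[601.0979833327805, 0.0, 320.31317434941553], [0.0, 601.0979833327805, 240.3241887207044], [0.0, 0.0, 1.0]] [[-0.0036, -0.9961, 0.0878, 0.3271], [-1.0, 0.003, -0.0069, 0.1213], [0.0066, -0.0878, -0.9961, 1.7009], [0.0, 0.0, 0.0, 1.0]]
scene [[457.16647864590385, 0.0, 319.3449002040542], [0.0, 457.16647864590385, 245.73859644010957], [0.0, 0.0, 1.0]] [[-0.8602, 0.3108, -0.4043, 0.9572], [0.5098, 0.5034, -0.6976, 0.9414], [-0.0133, -0.8062, -0.5914, 0.7594], [0.0, 0.0, 0.0, 1.0]]
{'t': 0.1, 'joints': array([-1.53937631e+00,  3.13389980e-01,  1.49835409e+00,  2.43456498e-05,
        1.33100215e+00, -2.23406434e-01]), 'joint_velocities': array([ 3.41536980e-04, -2.04206956e-03, -1.78941286e-03,  6.55570547e-05,
       -1.32574513e-03, -1.54346347e-04]), 'joint_efforts': array([ 2.13173298e-03, -4.12898111e+01, -2.60137993e+01, -2.72850866e-04,
        3.06514870e-03, -5.64964395e-06]), 'position': array([ 0.13232433, -0.50781641,  0.23079703]), 'tool_rot': array([-3.14047299e+00, -2.78631019e-04,  2.54820503e-01]), 'contact_force': array([-0.38360423,  0.03123019, -0.00454606]), 'ft_torque': array([0.0127823 , 0.03563126, 0.00459138]), 'finger_force': 0.0, 'gripper_width': 0.9979748797631883}
```

View pics/top0.png

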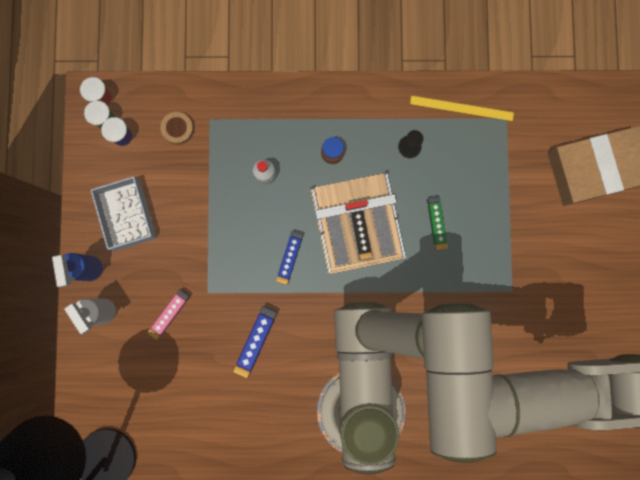

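View pics/scene0.png

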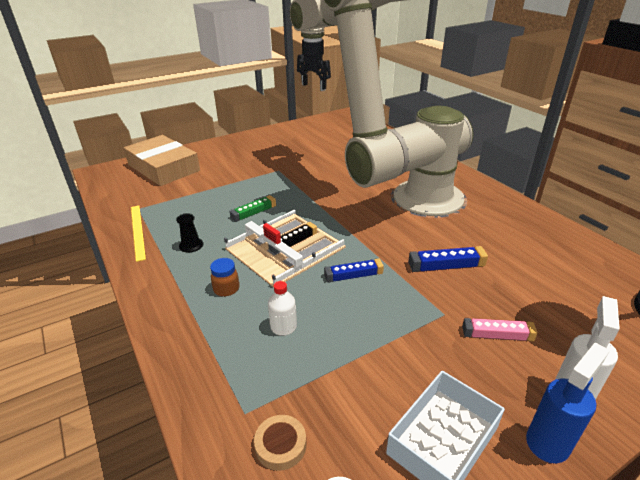

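The top view shows the small blue hilt at about (290,257), the green one at (437,222), and the tray at about (358,222) with its bar partly closed. The bystanders are at (263,171), (333,150) and (410,145). The big blue hilt and the pink one are look-alikes. I'll enlarge this area.

```bash
python3 - <<'E'
import cv2
i=cv2.imread("pics/top0.png")[130:290,250:460]
i=cv2.resize(i,None,fx=3.75,fy=3.75,interpolation=cv2.INTER_CUBIC)
cv2.imwrite("pics/crop0.png",i);print(i.shape)
E
```

```text
(600, 788, 3)
```

View pics/crop0.png

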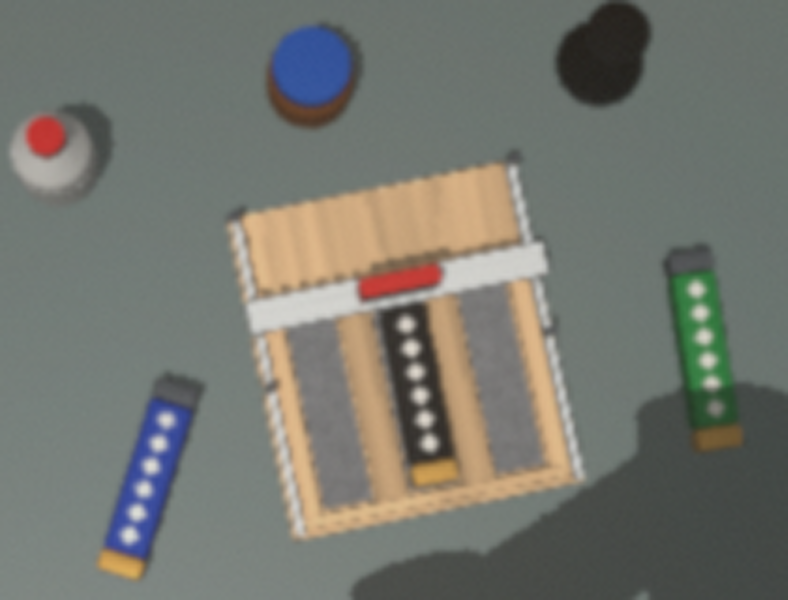

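```bash
cat > h.py <<'E'
import numpy as np
def px(c): return (np.array(c,float)+.5)/3.75-.5+np.array([250,130])
def ray(s,uv,z):
    d=s["pose"][:3,:3]@np.linalg.solve(s["intrinsics"],[*uv,1]); o=s["pose"][:3,3]
    return (o+d*(z-o[2])/d[2])[:2]
def proj(s,p):
    q=np.linalg.inv(s["pose"])@[*p,1]; q=s["intrinsics"]@q[:3]; return q[:2]/q[2]
E
python3 - <<'E'
from h import *
s=np.load("pics/top0.npz")
P=lambda c,z:ray(s,px(c),z)
for n,a,b in(("blue",(122,566),(180,387)),("green",(718,440),(690,256)),("black",(435,472),(402,305))):
    a,b=P(a,.025),P(b,.025); d=b-a; print(n,a,b,(a+b)/2,np.hypot(*d)*1e3,np.degrees(np.arctan2(d[1],d[0])))
c=[P(k,.026) for k in((238,218),(513,165),(577,477),(299,535))]
t=np.array([[.125,.106],[.125,-.106],[-.125,-.106],[-.125,.106]])
C=np.array(c);m=C.mean(0);z=((C-m)@[1,1j])/(t@[1,1j]); print("tray",m,np.degrees(np.angle(z)),abs(z))
for n,k,h in(("fin",(400,278),.088),("glue",(46,135),.125),("jar",(311,66),.075),("spool",(618,32),.094)):print(n,P(k,h))
E
```

```text
blue [0.36282193 0.21623957] [0.49611835 0.17319056] [0.42947014 0.19471507] 140.07552527580552 -17.898226112749906
green [ 0.45515986 -0.22839323] [ 0.59398444 -0.21026488] [ 0.52457215 -0.21932905] 140.00322293877326 7.439847302480898
black [ 0.43190761 -0.01674233] [0.55742418 0.00673146] [ 0.4946659  -0.00500544] 127.69270719064457 10.592942319428166
tray [0.52502679 0.00352097] [11.68097962  9.8465861  12.03070158 10.09204068] [0.97599116 0.97983569 0.97095887 0.98638489]
fin [0.56843687 0.0123063 ]
glue [0.66591314 0.26504114]
jar [0.72765505 0.07540603]
spool [ 0.74769365 -0.14750844]
```

```bash
cat >> h.py <<'E'
def mv(target,yawdeg):
    from station import bot
    from scipy.spatial.transform import Rotation as R
    st=bot.get_state(); Rm=R.from_euler("xyz",st["tool_rot"]).as_matrix()
    d=Rm.T@(np.array(target)-st["position"])
    t=(np.degrees(st["tool_rot"][2])-yawdeg)/6
    print("shift",d.round(4),"turn",round(t,3))
def tray(x,y,c=(0.525,0.0035),a=10.9):
    a=np.radians(a);return [c[0]+x*np.cos(a)-y*np.sin(a),c[1]+x*np.sin(a)+y*np.cos(a)]
E
python3 -c "
from h import *
print(tray(0.0,0)); mv(tray(0.0,0)+[.25],10.9)"
```

```text
[np.float64(0.525), np.float64(0.0035)]
shift [ 0.5089 -0.3958 -0.0186] turn 0.617
```

servo_tool:
  plan:
    - [0.509,-0.396,-0.019,0.617,-1]
    - [0.509,-0.396,-0.019,0.617,-1]
    - [0.509,-0.396,-0.019,0.617,-1]
    - [0.509,-0.396,-0.019,0.617,-1]
    - [0.509,-0.396,-0.019,0.617,-1]
    - [0.509,-0.396,-0.019,0.617,-1]
    - [0.509,-0.396,-0.019,0.617,-1]
    - [0.509,-0.396,-0.019,0.617,-1]
    - [0.509,-0.396,-0.019,0.617,-1]
    - [0.509,-0.396,-0.019,0.617,-1]
    - [0.509,-0.396,-0.019,0.617,-1]
    - [0.509,-0.396,-0.019,0.617,-1]
    - [0.509,-0.396,-0.019,0.617,-1]
    - [0.509,-0.396,-0.019,0.617,-1]

```text
t: 1.85
position: [0.5246, 0.0023, 0.2505]
tool_rot: [3.141, -0.0, 0.188]
contact_force: [-0.4, -0.4, 0.4]
gripper_width: 0.0
finger_force: 0.0
```

```bash
python3 - <<'E'
from station import bot
import cv2,numpy as np
s=bot.snapshot("wrist"); np.savez("pics/w1.npz",**s); cv2.imwrite("pics/w1.png",s["img"][:,:,::-1])
print(s["pose"].round(3).tolist(),bot.get_state()["position"])
E
```

```text
[[0.187, -0.931, -0.313, 0.605], [-0.982, -0.177, -0.059, 0.017], [-0.001, 0.318, -0.948, 0.392], [0.0, 0.0, 0.0, 1.0]] [0.52470624 0.0024753  0.25050818]
```

View pics/w1.png

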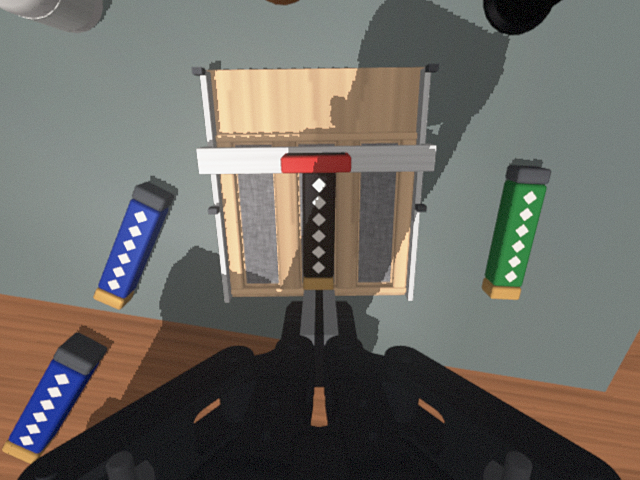

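The wrist view shows the tray square-on. Its rail front ends are at (228,301) and (411,299), and the fin's front face top edge is at y≈172. The blue collar end is at (110,301) with diamonds from (140,217) to (113,285). The green collar end is at (502,297) with diamonds from (530,198) to (511,276). The black hilt's diamonds run from (319,185) to (319,268).

```bash
python3 - <<'E'
from h import *
s=np.load("pics/w1.npz"); P=lambda c,z:ray(s,c,z)
for n,a,b,e in(("blue",(113,285),(140,217),(110,301)),("green",(511,276),(530,198),(502,298)),("black",(319,268),(319,185),(319,290))):
    zz=.028+.008*(n=="black");a,b,e=P(a,zz),P(b,zz),P(e,zz-.003); d=b-a;u=d/np.hypot(*d)
    print(n,"mid",(a+b)/2,"len",np.hypot(*d)*1e3,"yaw",np.degrees(np.arctan2(d[1],d[0])),"centre by collar",e+.074*u)
fl,fr,bl,br=P((228,301),.026),P((411,299),.026),P((204,75),.026),P((429,72),.026)
print(fl,fr,bl,br,(fl+fr)/2,(bl+br)/2,np.hypot(*(fl-fr)),np.hypot(*(bl-fl)))
for a,b in((fr,fl),(br,bl)):
    d=a-b;print(np.degrees(np.arctan2(d[0],-d[1])))
d=(bl+br-fl-fr);print(np.degrees(np.arctan2(d[1],d[0])))
print("fin",P((282,154),.088),P((350,154),.088),P((282,172),.088),P((350,172),.088))
print("bay floors centre y:",P((258,285),.008),P((376,285),.008))
E
```

```text
blue mid [0.42742175 0.19827804] len 90.50380093936126 yaw -17.718001496171368 centre by collar [0.43153836 0.19440584]
green mid [ 0.52296813 -0.21905806] len 88.92236739218916 yaw 7.859969771013044 centre by collar [ 0.52285312 -0.21670071]
black mid [ 0.49629988 -0.00332211] len 90.67088253213983 yaw 10.781491846594658 centre by collar [ 0.49688191 -0.00321155]
[0.38718491 0.0826951 ] [ 0.42916395 -0.12382367] [0.6210627  0.13048404] [ 0.66304443 -0.07654065] [ 0.40817443 -0.02056429] [0.64205356 0.02697169] 0.2107421240873482 0.23871029279086112
11.489964133983438
11.463341680855038
11.488879682657892
fin [0.57004432 0.04216596] [ 0.58065226 -0.01359362] [0.55526685 0.03985402] [ 0.56604588 -0.0167956 ]
bay floors centre y: [0.40450206 0.05311152] [ 0.43078404 -0.08485494]
```

servo_tool:
  plan:
    - [0,0,0.06,0,-1]
    - [0,0,0.12,0,-1]
    - [0,0,0.184,0,-1]
    - [0,0,0.184,0,-1]
    - [0.015,0,0.184,0,-1]
    - [0.03,0,0.184,0,-1]
    - [0.042,0,0.184,0,-1]
    - [0.054,0,0.184,0,-1]
    - [0.066,0,0.184,0,-1]
    - [0.078,0,0.184,0,-1]
    - [0.078,0,0.184,0,-1]

```text
t: 3.28
position: [0.6031, 0.0178, 0.0691]
tool_rot: [3.14, -0.004, 0.19]
contact_force: [-0.2, -0.5, 0.0]
gripper_width: -0.005
finger_force: 0.0
```

servo_tool:
  plan:
    - [0.003,0,0,0,-1]
    - [0.006,0,0,0,-1]
    - [0.006,0,0,0,-1]

```text
t: 3.65
position: [0.6078, 0.0193, 0.0666]
tool_rot: [3.141, -0.001, 0.19]
contact_force: [0.0, -0.2, 0.3]
gripper_width: 0.001
finger_force: 0.0
```

servo_tool:
  plan:
    - [0.002,0,0,0,-1]
    - [0.003,0,0,0,-1]
    - [0.003,0,0,0,-1]

```text
t: 4.03
position: [0.6106, 0.0199, 0.0663]
tool_rot: [3.142, -0.0, 0.19]
contact_force: [-2.0, -0.6, 0.8]
gripper_width: 0.0
finger_force: 0.8
```

servo_tool:
  plan:
    - [0.002,0,0,0,-1]
    - [0.002,0,0,0,-1]

```text
t: 4.28
position: [0.6118, 0.0202, 0.0662]
tool_rot: [-3.141, 0.002, 0.19]
contact_force: [-6.4, -1.3, 3.7]
gripper_width: 0.002
finger_force: 3.4
```

servo_tool:
  plan:
    - [0.002,0,0,0,-1]
    - [0.003,0,0,0,-1]
    - [0.003,0,0,0,-1]

```text
t: 4.65
position: [0.6119, 0.0202, 0.0662]
tool_rot: [-3.141, 0.01, 0.191]
contact_force: [-24.9, -6.5, 15.5]
gripper_width: 0.001
finger_force: 12.5
```

servo_tool:
  plan:
    - [0.002,0,0,0,-1]
    - [0.003,0,0,0,-1]
    - [0.003,0,0,0,-1]

```text
t: 5.03
position: [0.6121, 0.0203, 0.0662]
tool_rot: [-3.14, 0.018, 0.191]
contact_force: [-41.6, -8.6, 24.8]
gripper_width: -0.003
finger_force: 21.6
```

servo_tool:
  plan:
    - [-0.02,0,0,0,-1]
    - [-0.04,0,-0.06,0,0]
    - [-0.08,0,-0.12,0,1]
    - [-0.12,0,-0.16,0,1]
    - [-0.12,0,-0.16,0,1]

```text
t: 5.65
position: [0.5005, -0.0016, 0.2299]
tool_rot: [3.139, -0.007, 0.19]
contact_force: [1.1, 0.4, -0.7]
gripper_width: 0.848
finger_force: 0.0
```

```bash
python3 -c "
from h import *
mv([.4285,.197,.13],-17.8)"
```

```text
shift [-0.0339 -0.2089  0.0991] turn 4.777
```

servo_tool:
  plan:
    - [-0.034,-0.209,0.1,4.78,1]
    - [-0.034,-0.209,0.1,4.78,1]
    - [-0.034,-0.209,0.1,4.78,1]
    - [-0.034,-0.209,0.1,4.78,1]
    - [-0.034,-0.209,0.1,4.78,1]
    - [-0.034,-0.209,0.1,4.78,1]

```text
t: 6.4
position: [0.4282, 0.1974, 0.126]
tool_rot: [3.141, -0.0, -0.31]
contact_force: [0.0, 0.6, -0.6]
gripper_width: 0.996
finger_force: 0.0
```

```bash
python3 - <<'E'
from station import bot
import cv2,numpy as np
s=bot.snapshot("wrist"); np.savez("pics/w2.npz",**s); cv2.imwrite("pics/w2.png",s["img"][:,:,::-1])
from h import *
mv([.4285,.197,.007],-17.8); print(bot.get_state()["position"])
E
```

```text
shift [-0.      0.      0.1193] turn -0.004
[0.42846201 0.19699565 0.12632228]
```

View pics/w2.png

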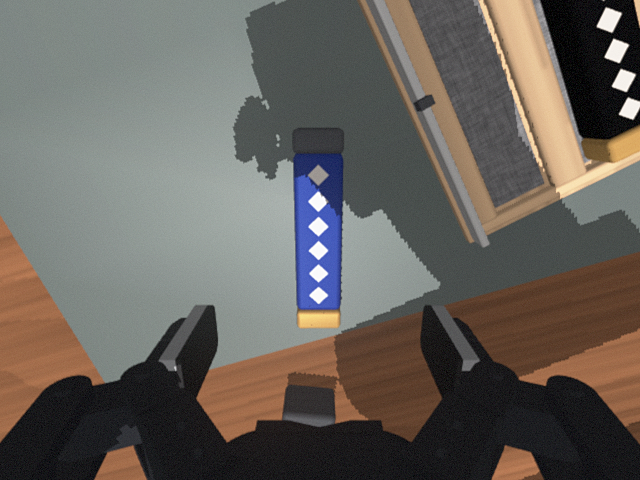

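The blue hilt is straight in the image at column 318, with diamonds from (318,175) to (318,296), centred between the fingers.

```bash
python3 - <<'E'
from h import *
s=np.load("pics/w2.npz"); P=lambda c,z:ray(s,c,z)
a,b,e=P((318,296),.028),P((318,175),.028),P((319,327),.025);d=b-a;u=d/np.hypot(*d)
print((a+b)/2,np.degrees(np.arctan2(d[1],d[0])),e+.074*u)
mv([*((a+b)/2),.007],-17.8)
E
```

```text
[0.42772749 0.19814802] -17.83143320942373 [0.42735202 0.19745166]
shift [-0.0011 -0.0009  0.1193] turn -0.004
```

servo_tool:
  plan:
    - [-0.001,-0.001,0.05,0,1]
    - [-0.001,-0.001,0.1,0,1]
    - [-0.001,-0.001,0.119,0,1]
    - [-0.001,-0.001,0.119,0,1]
    - [-0.001,-0.001,0.119,0,-1]
    - [-0.001,-0.001,0.119,0,-1]
    - [-0.001,-0.001,0.119,0,-1]
    - [-0.001,-0.001,0.119,0,-1]
    - [-0.001,-0.001,0.119,0,-1]
    - [-0.001,-0.001,0.119,0,-1]

```text
t: 7.7
position: [0.4276, 0.1989, 0.0082]
tool_rot: [-3.141, -0.002, -0.31]
contact_force: [-0.9, -0.2, 6.7]
gripper_width: 0.384
finger_force: 60.8
```

servo_tool:
  plan:
    - [0,0,-0.05,0,-1]
    - [0,0,-0.1,0,-1]
    - [0,0,-0.1,0,-1]

```text
t: 8.07
position: [0.4286, 0.1992, 0.1104]
tool_rot: [-3.138, -0.006, -0.31]
contact_force: [0.2, 0.3, -2.2]
gripper_width: 0.383
finger_force: 61.1
```

```bash
python3 -c "
from h import *
p=tray(-.027,.066,(.525,.003),11.1);print(p);mv(p+[.10],11.1)"
```

```text
[np.float64(0.4857986482814995), np.float64(0.06256722272728868)]
shift [0.0961 0.1127 0.0106] turn -4.812
```

servo_tool:
  plan:
    - [0.096,0.112,0.01,-4.81,-1]
    - [0.096,0.112,0.01,-4.81,-1]
    - [0.096,0.112,0.01,-4.81,-1]
    - [0.096,0.112,0.01,-4.81,-1]
    - [0.096,0.112,0.01,-4.81,-1]
    - [0.096,0.112,0.01,-4.81,-1]

```text
t: 8.82
position: [0.4836, 0.0637, 0.097]
tool_rot: [-3.141, 0.001, 0.194]
contact_force: [-0.2, 0.7, -1.1]
gripper_width: 0.383
finger_force: 61.0
```

```bash
python3 - <<'E'
from station import bot
import cv2,numpy as np
s=bot.snapshot("wrist"); np.savez("pics/w3.npz",**s); cv2.imwrite("pics/w3.png",s["img"][:,:,::-1])
from h import *
print(bot.get_state()["position"],bot.get_state()["tool_rot"])
E
```

```text
[0.48374905 0.06365944 0.09710738] [-3.14138710e+00  4.91694316e-04  1.93998911e-01]
```

View pics/w3.png

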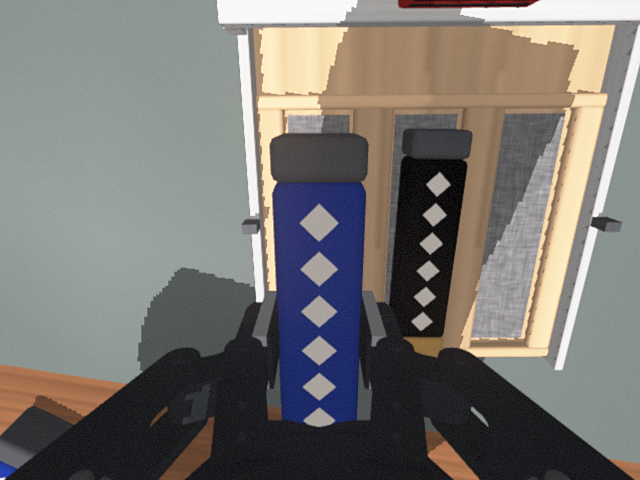

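The blue hilt is held straight over the left bay. The bays' far floor corners are at about (287,114), (351,114), (395,114), (460,114), (505,114) and (564,114). The bar is at the top, clear of the bays.

```bash
python3 - <<'E'
from h import *
s=np.load("pics/w3.npz"); P=lambda c,z:ray(s,c,z)
a=np.radians(11.1);R=np.array([[np.cos(a),-np.sin(a)],[np.sin(a),np.cos(a)]])
for k in((287,114),(351,114),(395,114),(460,114),(505,114),(564,114),(524,340),(474,338)): print(k,((P(k,.008)-[.525,.003])@R*1e3).round(1))
for k in((413,325),(438,185)): print("blk",((P(k,.036)-[.525,.003])@R*1e3).round(1))
b1,b2=P((319,386),.119),P((319,223),.119)
print(b1,b2)
p=tray(-.027,.066,(.525,.003),11.1);mv(p+[.015],11.1)
E
```

```text
(287, 114) [54.3 86.9]
(351, 114) [54.3 47.8]
(395, 114) [54.3 20.9]
(460, 114) [ 54.3 -18.9]
(505, 114) [ 54.2 -46.4]
(564, 114) [ 54.2 -82.4]
(524, 340) [-107.3  -87.5]
(474, 338) [-105.6  -49.5]
blk [-76.4   5.9]
blk [15.7 -0.7]
[0.46068846 0.05898083] [0.52943296 0.07244972]
shift [0.0018 0.0015 0.0821] turn 0.003
```

servo_tool:
  plan:
    - [0.002,0.0015,0.03,0,-1]
    - [0.002,0.0015,0.055,0,-1]
    - [0.002,0.0015,0.065,0,-1]
    - [0.002,0.0015,0.073,0,-1]
    - [0.002,0.0015,0.078,0,-1]
    - [0.002,0.0015,0.078,0,-1]

```text
t: 9.62
position: [0.4865, 0.0618, 0.0194]
tool_rot: [3.142, -0.0, 0.193]
contact_force: [0.3, -0.2, -2.2]
gripper_width: 0.382
finger_force: 60.9
```

servo_tool:
  plan:
    - [0,0,0.002,0,-1]
    - [0,0,0.003,0,-1]
    - [0,0,0.003,0,-1]

```text
t: 10.0
position: [0.4865, 0.0617, 0.0165]
tool_rot: [3.141, -0.0, 0.193]
contact_force: [-0.1, 0.2, 0.1]
gripper_width: 0.383
finger_force: 61.9
```

servo_tool:
  plan:
    - [0,0,0,0,-0.05]
    - [0,0,0,0,-0.05]
    - [0,0,0,0,-0.05]

```text
t: 10.38
position: [0.4865, 0.0617, 0.0164]
tool_rot: [3.142, -0.0, 0.193]
contact_force: [0.0, -0.5, 0.7]
gripper_width: 0.476
finger_force: 0.0
```

Seated and released. Next I lift away and go to the green hilt.

servo_tool:
  plan:
    - [0,0,-0.02,0,-0.05]
    - [0,0,-0.05,0,0]
    - [0,0,-0.11,0,1]
    - [0,0,-0.14,0,1]
    - [0,0,-0.14,0,1]

```text
t: 11.0
position: [0.4874, 0.0617, 0.1583]
tool_rot: [3.14, -0.004, 0.193]
contact_force: [0.2, 0.6, -1.1]
gripper_width: 1.001
finger_force: 0.0
```

```bash
python3 -c "
from h import *
mv([.523,-.2185,.125],7.7)"
```

```text
shift [-0.0191  0.2817  0.0336] turn 0.563
```

servo_tool:
  plan:
    - [-0.019,0.282,0.0,0.56,1]
    - [-0.019,0.282,0.0,0.56,1]
    - [-0.019,0.282,0.0,0.56,1]
    - [-0.019,0.282,0.03,0.56,1]
    - [-0.019,0.282,0.03,0.56,1]
    - [-0.019,0.282,0.03,0.56,1]
    - [-0.019,0.282,0.03,0.56,1]
    - [-0.019,0.282,0.03,0.56,1]

```text
t: 12.0
position: [0.5221, -0.2175, 0.1264]
tool_rot: [-3.142, -0.0, 0.136]
contact_force: [0.5, 0.4, -0.5]
gripper_width: 0.998
finger_force: 0.0
```

```bash
python3 - <<'E'
from station import bot
import cv2,numpy as np
s=bot.snapshot("wrist"); np.savez("pics/w4.npz",**s); cv2.imwrite("pics/w4.png",s["img"][:,:,::-1])
print(bot.get_state()["position"],bot.get_state()["tool_rot"])
E
```

```text
[ 0.52211729 -0.21764882  0.12656809] [ 3.14147691e+00 -2.58902202e-04  1.36051185e-01]
```

View pics/w4.png

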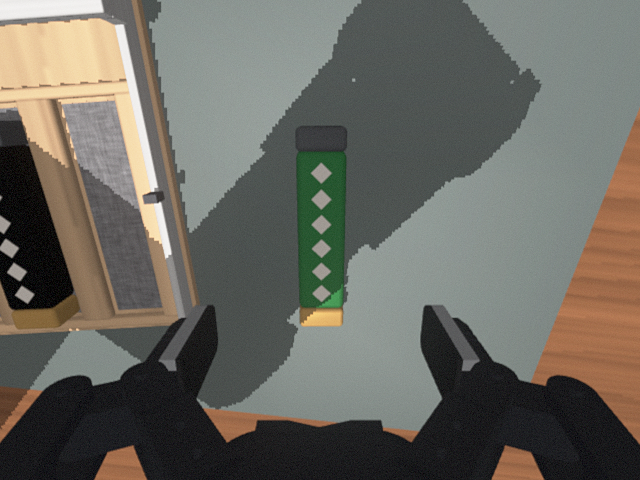

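The green hilt is straight at column 321, with diamonds from (321,173) to (321,294).

```bash
python3 - <<'E'
from h import *
s=np.load("pics/w4.npz"); P=lambda c,z:ray(s,c,z)
a,b=P((321,294),.028),P((321,173),.028);d=b-a
y=np.degrees(np.arctan2(d[1],d[0]));print((a+b)/2,y)
mv([*((a+b)/2),.008],y)
E
```

```text
[ 0.52293969 -0.2190529 ] 7.884872199513772
shift [0.0006 0.0015 0.1186] turn -0.015
```

servo_tool:
  plan:
    - [0.001,0.001,0.05,0,1]
    - [0.001,0.001,0.1,0,1]
    - [0.001,0.001,0.119,0,1]
    - [0.001,0.001,0.119,0,1]
    - [0.001,0.001,0.119,0,-1]
    - [0.001,0.001,0.119,0,-1]
    - [0.001,0.001,0.119,0,-1]
    - [0.001,0.001,0.119,0,-1]
    - [0.001,0.001,0.119,0,-1]
    - [0.001,0.001,0.119,0,-1]

```text
t: 13.3
position: [0.5236, -0.2199, 0.0083]
tool_rot: [3.14, -0.001, 0.135]
contact_force: [-1.1, 0.9, 6.7]
gripper_width: 0.386
finger_force: 62.2
```

servo_tool:
  plan:
    - [0,0,-0.05,0,-1]
    - [0,0,-0.1,0,-1]
    - [0,0,-0.1,0,-1]

```text
t: 13.68
position: [0.5246, -0.2205, 0.1109]
tool_rot: [3.137, -0.005, 0.135]
contact_force: [-0.0, -0.6, -3.5]
gripper_width: 0.381
finger_force: 61.2
```

```bash
python3 -c "
from h import *
p=tray(-.027,-.066,(.525,.003),11.1);print(p);mv(p+[.10],11.1)"
```

```text
[np.float64(0.5112115478629192), np.float64(-0.06696340891968769)]
shift [ 0.0073 -0.154   0.0102] turn -0.563
```

servo_tool:
  plan:
    - [0.007,-0.154,0.01,-0.56,-1]
    - [0.007,-0.154,0.01,-0.56,-1]
    - [0.007,-0.154,0.01,-0.56,-1]
    - [0.007,-0.154,0.01,-0.56,-1]
    - [0.007,-0.154,0.01,-0.56,-1]
    - [0.007,-0.154,0.01,-0.56,-1]

```text
t: 14.42
position: [0.5093, -0.0669, 0.097]
tool_rot: [-3.141, 0.0, 0.192]
contact_force: [0.3, -1.3, -1.2]
gripper_width: 0.381
finger_force: 61.2
```

```bash
python3 - <<'E'
from station import bot
import cv2,numpy as np
from h import *
s=bot.snapshot("wrist"); cv2.imwrite("pics/w5.png",s["img"][:,:,::-1]);np.savez("pics/w5.npz",**s)
p=tray(-.027,-.066,(.525,.003),11.1);print(bot.get_state()["position"]);mv(p+[.0165],11.1)
E
```

```text
[ 0.50934074 -0.06686647  0.09706901]
shift [0.0018 0.0005 0.0806] turn -0.016
```

View pics/w5.png

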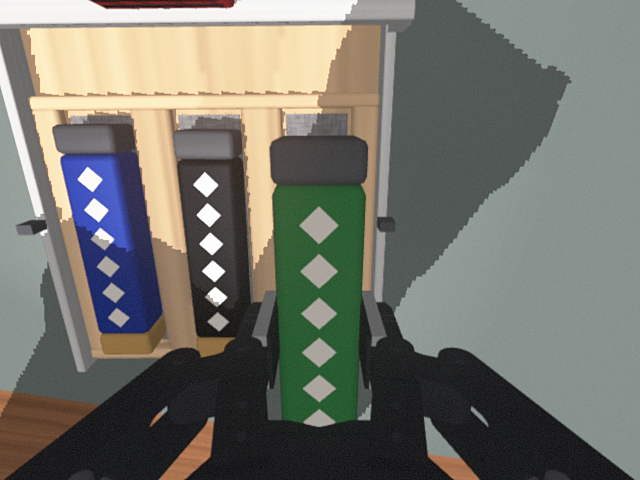

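The blue hilt lies flat in the left bay. The green hilt is over the right bay, whose far floor edge runs from about column 284 to 348.

servo_tool:
  plan:
    - [0.002,0.0005,0.03,0,-1]
    - [0.002,0.0005,0.055,0,-1]
    - [0.002,0.0005,0.065,0,-1]
    - [0.002,0.0005,0.073,0,-1]
    - [0.002,0.0005,0.078,0,-1]
    - [0.002,0.0005,0.078,0,-1]

```text
t: 15.22
position: [0.5115, -0.0662, 0.0195]
tool_rot: [3.141, -0.0, 0.193]
contact_force: [-0.0, 0.5, -1.6]
gripper_width: 0.381
finger_force: 61.1
```

servo_tool:
  plan:
    - [0,0,0.002,0,-1]
    - [0,0,0.003,0,-1]
    - [0,0,0.003,0,-1]

```text
t: 15.6
position: [0.5115, -0.0661, 0.0165]
tool_rot: [3.141, -0.0, 0.193]
contact_force: [-0.3, -0.3, -1.1]
gripper_width: 0.384
finger_force: 62.0
```

servo_tool:
  plan:
    - [0,0,0,0,-0.05]
    - [0,0,0,0,-0.05]
    - [0,0,0,0,-0.05]
    - [0,0,-0.02,0,-0.05]
    - [0,0,-0.06,0,-0.05]
    - [0,0,-0.12,0,-1]
    - [0,0,-0.16,0,-1]
    - [0,0,-0.16,0,-1]
    - [0,0,-0.16,0,-1]

```text
t: 16.73
position: [0.5109, -0.0659, 0.1753]
tool_rot: [-3.141, 0.001, 0.193]
contact_force: [-0.2, 0.3, -1.7]
gripper_width: 0.0
finger_force: 0.0
```

```bash
python3 - <<'E'
from station import bot
import cv2,numpy as np
from h import *
s=bot.snapshot("wrist"); cv2.imwrite("pics/w6.png",s["img"][:,:,::-1]);np.savez("pics/w6.npz",**s)
p=tray(.143,0,(.525,.003),11.1);print(p);mv(p+[.175],11.1)
E
```

```text
[np.float64(0.6653248509508911), np.float64(0.030530641213204757)]
shift [ 0.1701 -0.0649 -0.0003] turn -0.004
```

View pics/w6.png

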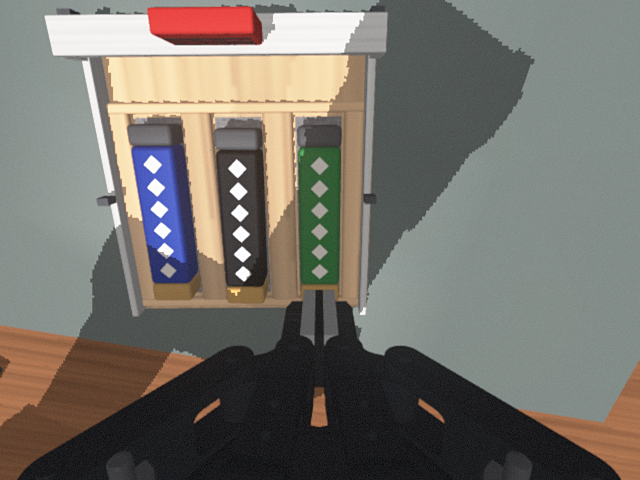

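All three hilts lie flat in their bays and the bar is fully open. Next I go behind the fin.

servo_tool:
  plan:
    - [0.17,-0.065,0,0,-1]
    - [0.17,-0.065,0,0,-1]
    - [0.17,-0.065,0,0,-1]
    - [0.17,-0.065,0,0,-1]
    - [0.17,-0.065,0,0,-1]
    - [0.17,-0.065,0.06,0,-1]
    - [0.17,-0.065,0.109,0,-1]
    - [0.17,-0.065,0.109,0,-1]

```text
t: 17.77
position: [0.6631, 0.0297, 0.0643]
tool_rot: [-3.139, 0.007, 0.192]
contact_force: [0.1, -0.3, 1.1]
gripper_width: 0.003
finger_force: 0.0
```

servo_tool:
  plan:
    - [-0.012,0,0,0,-1]
    - [-0.024,0,0,0,-1]
    - [-0.036,0,0,0,-1]
    - [-0.048,0,0,0,-1]
    - [-0.06,0,0,0,-1]
    - [-0.072,0,0,0,-1]
    - [-0.084,0,0,0,-1]
    - [-0.094,0,0,0,-1]
    - [-0.101,0,0,0,-1]
    - [-0.101,0,0,0,-1]

```text
t: 19.02
position: [0.5663, 0.0109, 0.0679]
tool_rot: [-3.141, 0.0, 0.193]
contact_force: [0.3, -0.6, 0.0]
gripper_width: -0.0
finger_force: 0.1
```

servo_tool:
  plan:
    - [-0.002,0,0,0,-1]
    - [-0.004,0,0,0,-1]
    - [-0.006,0,0,0,-1]
    - [-0.006,0,0,0,-1]

```text
t: 19.52
position: [0.5605, 0.0098, 0.0672]
tool_rot: [-3.141, 0.001, 0.193]
contact_force: [1.7, 0.1, 0.8]
gripper_width: -0.003
finger_force: 0.9
```

servo_tool:
  plan:
    - [-0.002,0,0,0,-1]
    - [-0.004,0,0,0,-1]
    - [-0.004,0,0,0,-1]

```text
t: 19.9
position: [0.5587, 0.0093, 0.0673]
tool_rot: [3.141, -0.005, 0.193]
contact_force: [13.8, 3.9, -7.3]
gripper_width: -0.004
finger_force: 7.1
```

servo_tool:
  plan:
    - [-0.002,0,0,0,-1]
    - [-0.004,0,0,0,-1]
    - [-0.004,0,0,0,-1]

```text
t: 20.27
position: [0.5585, 0.0092, 0.0676]
tool_rot: [3.14, -0.016, 0.192]
contact_force: [35.9, 10.4, -20.7]
gripper_width: 0.0
finger_force: 18.2
```

servo_tool:
  plan:
    - [-0.002,0,0,0,-1]
    - [-0.003,0,0,0,-1]
    - [-0.003,0,0,0,-1]

```text
t: 20.65
position: [0.5583, 0.0091, 0.0678]
tool_rot: [3.139, -0.024, 0.191]
contact_force: [51.1, 15.2, -31.1]
gripper_width: 0.001
finger_force: 26.5
```

servo_tool:
  plan:
    - [0.02,0,0,0,-1]
    - [0.035,0,0,0,-1]
    - [0.035,0,-0.06,0,-1]
    - [0.035,0,-0.12,0,-1]
    - [-0.03,0,-0.16,0,-1]
    - [-0.06,0,-0.16,0,-1]
    - [-0.06,0,-0.16,0,-1]

```text
t: 21.52
position: [0.489, -0.0039, 0.2279]
tool_rot: [-3.142, 0.001, 0.193]
contact_force: [2.0, 0.0, -0.1]
gripper_width: 0.001
finger_force: 0.0
```

```bash
python3 - <<'E'
from station import bot
import cv2
s=bot.snapshot("wrist"); cv2.imwrite("pics/w7.png",s["img"][:,:,::-1])
E
```

```text
(no output)
```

View pics/w7.png

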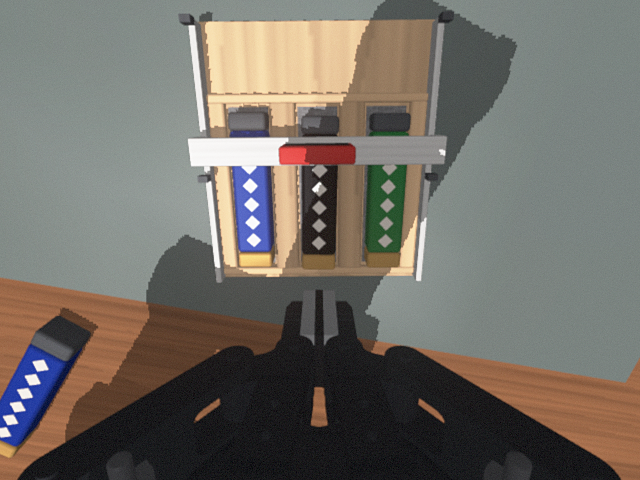

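The bar lies over all three hilts at the stop blocks (row ≈150–178), and the robot is clear.

```bash
python3 -c "
from station import bot
print(bot.hand_in())"
```

```text
the job is handed in; nothing more can be done
None
```

The job is handed in at about 21.6 s of the 67 s: the blue and green hilts lie flat in the bays either side of the black one, the bar is pushed home to its closed stop over all three, and nothing else was touched.

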